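# Roll the thick battery cell onto the inspection line

### The arm

A 6-joint arm with a two-finger parallel gripper is mounted at the origin on the work surface. World frame = base frame: x ahead of the robot, y to its left, z up, the work surface at z = 0. Lengths are in m, angles in rad, forces in N, time in s.
With the tool pointing down it reaches from about 0.25 to 0.775 m from the base axis. Payload 4 kg.
Tool frame: the origin (TCP) lies midway between the tips of the shut fingers; the grasp point (between the pads) lies 19 mm behind it (robot.tcp_to_grasp is the distance from the TCP to the grasp point, in m); z points along the fingers, x is the direction in which the jaws open and shut, and the axes are right-handed (so a half turn about z gives the same grasp; the last joint's range is limited). The gripper opens to 94 mm and grips with 3 to 60 N. Pads are 16 mm wide; open, the fingers measure 119 mm over their backs; the gripper's body (75 mm by 177 mm) begins 78 mm behind the grasp point.
Start: joints at [-1.4, 0.087, 1.371, -0, 1.684, -0.103], TCP at [0.149, -0.53, 0.206] pointing down, gripper open.
Joint ranges: [-3.1, 3.1], [-0.76, 2.03], [0.27, 2.55], [-1.08, 4.22], [0.17, 2.65], [-2.57, 2.57]. Speed limits (rad/s): [2.79, 2.79, 3.14, 3.14, 3.14, 3.14].

### API

Orientations are given as [roll, pitch, yaw] about the fixed x, y, z axes, in that order (R = Rz(yaw) Ry(pitch) Rx(roll)).
In Python, from bench import get_obs, vision, robot gives the robot as it stands.
- The arm moves only by the tool servo_tool, never from a script. Its argument "targets" is text: rows parted by semicolons, each of 7 numbers parted by spaces: the opening, from 0 (shut) to 1 (fully open), then the shift along the tool's x, y, z as a fraction of full scale, then the turn, a rotation vector about the tool's x, y, z as a fraction of full scale. A call has 1 to 12 rows; each row is the pose to reach, as a shift and turn from the pose commanded when the call began, along the tool's axes at that moment, turning the shorter way round; what a row does not reach only later rows make up. Full scale, the value 1, is 0.25 m for a shift and pi rad for a turn. A row lasts 1/12 s, in which the tool goes at most 41.7 mm and 7.16 degrees, less where a joint would pass 70% of its speed; a pose out of reach is approached as far as the arm can. A call with a number of a shift or a turn outside -1 to 1 is refused whole. A call with a gripper value outside its range is refused whole. The fingers move at their own pace and stop on an object; the grip force is fixed at half the most. Time passes only in rows, so rows that repeat a pose let the fingers close. It gives the time, the measured TCP pose, the force and the opening at its end, in the units of the state.
- get_obs(): the state, without advancing time (a new reading comes with each control period).
- vision.snapshot(name): name is "scene" or "top" or "wrist"; returns a dict with "image" (400x640x3 uint8, red, green, blue), "mtx" (3x3 intrinsics, pixels), "world_from_camera" (4x4, takes a point from camera to world coordinates); the wrist camera has in their place "T_tool_cam" (4x4, takes a point from camera to tool coordinates, whose origin is the TCP and whose axes are the tool frame's). Camera axes: x right, y down, z forward; pixel columns grow to the right and rows downward; lengths in m; the calibration is good to about 2 mm. A picture is of the moment at which its call begins: read the wrist's pose just before it. There is no depth.
- robot.close_job(): hands the job in, once; it reports no verdict.
The state is a dict: "time": time; "joint_positions": joint angles; "qvel": joint speeds; "joint_torque": joint torques, N m; "tool_pos": TCP position; "ee_rot": TCP orientation; "wrist_force": force on the tool from outside, world axes, zero at the start; "wrist_torque": the same for the moment, N m; "width": finger opening in m.
Only numpy, scipy, OpenCV 4.12 (cv2) and the standard library are available. Lean on these libraries where they do the work, as an engineer would, in place of code of your own. Each camera call takes 0.05 s, during which the arm holds its last target.

### The job

On the blue repair mat, roll the thicker of the two battery cells onto the white line in front of the inspection camera, so that it comes to rest along the line with the line running under its middle and its whole length between the line's two end ticks. Roll it with the fingertips: do not drag it along, stand it up or pick it up. Leave the slim cell, the solder reel and the screwdriver where they are, and do not knock the camera.

Things in the scene. Friction and masses are not known exactly. Their poses are not given: they have to be found in the camera images.
- thick_cell: The cell to roll: light-grey cylinder, 32 mm thick, 70 mm long, 145 g, lying 90-125 mm to either side of the line, roughly parallel to it. Origin at its centre (16 mm above the mat's top), x along its axis; y, z turn with it. A fingertip pressed lightly on its top and drawn sideways rolls it half as far as the tip goes. Friction 0.6: a tip shoved high on its flank may jam. The mat stops a slow roll in a few mm.
- mark (a point): Middle of the white line printed on the mat, on the mat's top (5 mm above the bench). x runs along the line, which is 130 mm long and 3 mm wide with a short cross tick at each end, 65 mm from the middle; y is level, across the line; z up.
- mat: Blue silicone mat, fixed: 300 mm (its x) by 450 mm (its y), 5 mm thick; origin at the centre of its underside; axes parallel to the line's. The part beyond x = +97 mm carries moulded parts trays with ribs 4 mm high; the rest is flat.
- camera: Inspection camera on a fixed stand beyond the far edge of the mat. Origin at the centre of the underside of its round base (90 mm across); axes parallel to the mat's. A 10 mm post rises to 210 mm; from its top the black barrel (34 mm thick, 100 mm long) points obliquely down at the line; its lens end is at x = -100, y = -55, z = 125 mm.
- slim_cell: Bystander: light-grey cylinder like the other but slimmer, 18.5 mm thick and 65 mm long, lying on the other side of the line, 90-125 mm from it. Origin at its centre, x along it. It rolls if touched.
- reel: Bystander: solder reel standing on its flange on the near part of the mat, 58 mm in diameter, 44 mm high; origin at the centre of its underside.
- driver: Bystander: small precision screwdriver lying on the near part of the mat, about 150 mm long, hexagonal handle 11 mm thick; origin on its axis half-way along, x axis towards the blade.
Not all that is in view belongs to the job. Leave any orange or yellow look-alike of the thick_cell alone.

How it is judged:
On the way, in this order (a step that is already met when the one before it is completed fails the run):
1. the thick cell has rolled half over (at least about half a turn) (angle between thick_cell's own z axis and vertical above 2.5 rad), for 0.02 s.
2. and has rolled on to three quarters of a turn (angle between thick_cell's own z axis and vertical below 1.75 rad), for 0.02 s.
At the end, for the whole second after the job is handed in: The thick cell lies at rest on the mat, its centre within 6 mm of the line across it and within 30 mm of the line's middle along it, its axis within 0.15 rad (about 9 degrees) of the line; the slim cell, the reel and the screwdriver are within 12 mm of where they started (y of thick_cell in the frame of mark between -0.006 and 0.006 m and x of thick_cell in the frame of mark between -0.03 and 0.03 m and angle between the x axis of thick_cell and the x axis of mark, either way round below 0.15 rad and z of thick_cell in the frame of mark between 0.0135 and 0.0185 m and linear speed of thick_cell below 0.01 m/s and angular speed of thick_cell below 0.3 rad/s and distance of each of slim_cell, reel, driver from where it was at the start of the episode below 0.012 m); the robot touches nothing.
It fails at once if the thick cell is lifted more than 6 mm off the mat (z of thick_cell in the frame of mark above 0.022 m).
It fails at once if the thick cell is tipped up on its end by more than 0.3 rad (angle between thick_cell's own x axis and vertical below 1.27 rad or angle between thick_cell's own x axis and vertical above 1.87 rad).
It fails at once if the thick cell is dragged: it moves faster than 30 mm/s while turning slower than 0.6 rad/s (linear speed of thick_cell above 0.03 m/s and angular speed of thick_cell below 0.6 rad/s).
It fails at once if the slim cell, the reel or the screwdriver is moved more than 12 mm (distance of any of slim_cell, reel, driver from where it was at the start of the episode above 0.012 m).
It fails at once if the camera or its stand is knocked (more than 3 N) (contact force between camera and anything else above 3 N).
It also fails if it takes over 48 s, if anything falls off the work surface, if the arm or the gripper's body presses on something with over 40 N, if the wrist force passes 120 N, or if a joint passes its speed limit or range.

## Working session

There is one attempt and no reset: what is moved stays moved. The work goes in short steps, Python scripts to look and compute and a tool call to move; the robot and the scene stay as the last step left them, time stands still between calls to the robot, and variables do not carry over. Pictures are saved under pics/ and viewed, and the job is handed in when it is done.

Besides the shell and the picture viewer there is one more tool, called after "Call:" as name(argument=value, ...), one argument or row to a line, values as JSON. servo_tool: Moves the arm, as the interface text tells. Its arguments: {"type":"object","properties":{"targets":{"type":"string"}},"required":["targets"]}

```bash
ls; mkdir -p pics
python3 - <<'E'
from bench import get_obs, vision, robot
import cv2
o=get_obs();print(o)
for n in ["top","scene"]:
    s=vision.snapshot(n);cv2.imwrite(f"pics/{n}0.png",s["image"][:,:,::-1]);print(n,s["mtx"].tolist(),s["world_from_camera"].tolist())
E
```

```text
pics
{'time': 0.0, 'joint_positions': array([-1.40013002e+00,  8.79385072e-02,  1.37220015e+00, -7.90069401e-06,
        1.68359399e+00, -1.03087367e-01]), 'qvel': array([-0.00164948, -0.00014045,  0.00092915,  0.0002157 , -0.00083045,
        0.00026589]), 'joint_torque': array([-8.78783885e-04, -3.40170157e+01, -3.02431870e+01,  7.17225415e-02,
        3.29451088e-02, -1.52101761e-04]), 'tool_pos': array([ 0.14859995, -0.52899398,  0.20434064]), 'ee_rot': array([-3.14138025e+00,  2.12944140e-03, -1.29704331e+00]), 'wrist_force': array([-0.14885208,  0.29301789, -0.24203741]), 'wrist_torque': array([ 0.01354741, -0.02891569, -0.00518974]), 'width': 0.0943934148789606}
top [[512.8821318743514, 0.0, 310.958558135925], [0.0, 512.8821318743514, 199.8528386094895], [0.0, 0.0, 1.0]] [[-0.004867093843429517, -0.9868180352967362, 0.1617605533206664, 0.3930357305543973], [-0.9997525316200065, 0.0012904674769043686, -0.02220833656711296, 0.1227508780588812], [0.021706840325260716, -0.16182861275676794, -0.9865801098625054, 1.1350879140877115], [0.0, 0.0, 0.0, 1.0]]
scene [[373.063267301204, 0.0, 323.722186260661], [0.0, 373.063267301204, 198.6118712303567], [0.0, 0.0, 1.0]] [[0.5368935746769479, 0.49733139880104127, -0.6814739681287968, 1.0866479552513784], [0.8436456949038912, -0.3139223131642295, 0.4355625360011464, -0.23018569929650293], [0.0026890408585806946, -0.8087733063499433, -0.5881143664246281, 0.5237151519564056], [0.0, 0.0, 0.0, 1.0]]
```

View pics/top0.png

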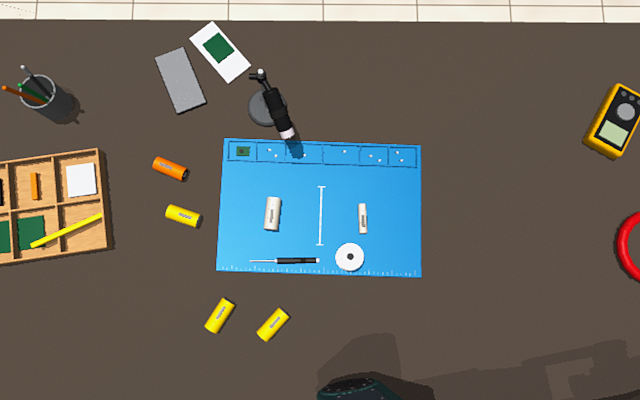

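View pics/scene0.png

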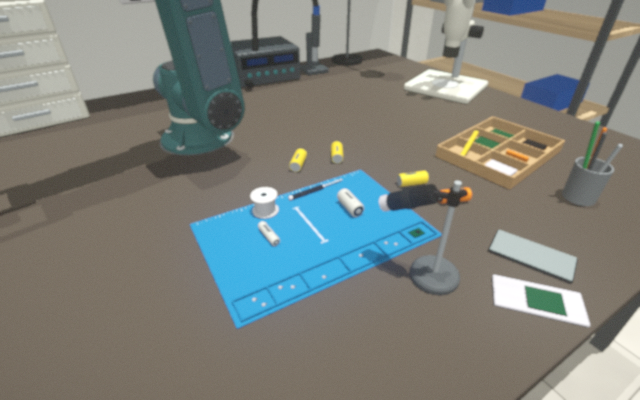

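The top view shows two light-grey cells: the wider one at (272,213) left of the line, and the slimmer one at (363,218) on its right. The line is at column 321, rows 186–245. The reel is at (350,256), the driver at about (285,261) and the camera barrel at (282,115). The yellow and orange cells lie off the mat. The wider cell at (272,213) fits the description. I'll confirm it in an enlarged crop and measure.

```bash
cat > h.py <<'E'
import numpy as np, cv2
from bench import get_obs, vision, robot
def ray(s,uv,z):
    K=s["mtx"];T=np.array(s["world_from_camera"]);uv=np.atleast_2d(uv).astype(float)
    d=np.c_[(uv-[K[0][2],K[1][2]])/K[0][0],np.ones(len(uv))]@T[:3,:3].T
    return T[:3,3]+d*((z-T[2,3])/d[:,2])[:,None]
def proj(s,P):
    T=np.linalg.inv(s["world_from_camera"]);p=np.atleast_2d(P)@T[:3,:3].T+T[:3,3]
    q=p@np.array(s["mtx"]).T;return q[:,:2]/q[:,2:]
E
python3 - <<'E'
from h import *
s=vision.snapshot("top");im=s["image"];hsv=cv2.cvtColor(im,cv2.COLOR_RGB2HSV)
c=cv2.resize(im[130:285,205:430],None,fx=3.5,fy=3.5,interpolation=cv2.INTER_CUBIC);cv2.imwrite("pics/crop0.png",c[:,:,::-1])
m=((hsv[...,1]<110)&(hsv[...,2]>110)).astype(np.uint8);m[:165]=0;m[272:]=0;m[:,:222]=0;m[:,418:]=0
n,l,st,ce=cv2.connectedComponentsWithStats(m)
for i in range(1,n):
    if st[i,4]<15: continue
    pts=np.argwhere(l==i)[:,::-1];r=cv2.minAreaRect(pts.astype(np.float32))
    print(st[i],ce[i].round(1),[np.round(x,1) for x in r], "z=.021",ray(s,ce[i],.021).round(4),"z=.005",ray(s,ce[i],.005).round(4))
    w=ray(s,pts,.005 if st[i,2]<10 else .021)[:,:2];
    u,sv,v=np.linalg.svd(w-w.mean(0),full_matrices=False);t=(w-w.mean(0))@v[0];print("   axis",v[0],"yaw",np.arctan2(v[0,1],v[0,0]),"len",np.ptp(t), np.ptp((w-w.mean(0))@v[1]))
b=cv2.inRange(hsv,(95,120,60),(120,255,255));k=max(cv2.findContours(b,0,2)[0],key=cv2.contourArea)
q=cv2.approxPolyDP(cv2.convexHull(k),6,True)[:,0];print(q.tolist(),ray(s,q,.005).round(3).tolist())
E
```

```text
[316 186  10  60 153] [320.2 214.9] [array([320.5, 215.5]), array([ 7. , 59.2]), np.float64(2.0)] z=.021 [[0.5422 0.0776 0.021 ]] z=.005 [[0.5443 0.0769 0.005 ]]
   axis [-0.99930511  0.03727325] yaw 3.104310771595832 len 0.13096514605854478 0.015961093854373117
[263 197  18  33 461] [271.5 212.9] [array([271.5, 212.8]), array([14. , 32.7]), np.float64(6.3)] z=.021 [[0.5469 0.1841 0.021 ]] z=.005 [[0.5491 0.185  0.005 ]]
   axis [-0.99421875  0.10737351] yaw 3.0340117438252565 len 0.0720718459994534 0.0310150201870563
[358 203  10  31 255] [362.1 218. ] [array([362.1, 218. ]), array([30.2,  8.5]), np.float64(87.1)] z=.021 [[ 0.5353 -0.0144  0.021 ]] z=.005 [[ 0.5373 -0.0164  0.005 ]]
   axis [-0.99972859 -0.02329694] yaw -3.1182936065549507 len 0.06648084679948846 0.01876401405207021
[335 243  29  28 627] [349.1 256.6] [array([349. , 256.5]), array([27., 28.]), np.float64(90.0)] z=.021 [[0.451  0.0156 0.021 ]] z=.005 [[0.4518 0.014  0.005 ]]
   axis [ 0.43707935 -0.89942295] yaw -1.1184474780630385 len 0.06332992754310601 0.059546984161564606
[249 259  29   4  63] [264.  260.5] [array([263. , 260.5]), array([ 3., 28.]), np.float64(90.0)] z=.021 [[0.4434 0.1996 0.021 ]] z=.005 [[0.4441 0.2007 0.005 ]]
   axis [7.78072943e-04 9.99999697e-01] yaw 1.5700182537731677 len 0.06027039208546486 0.006445111161181457
[316 258   4   5  18] [317.3 260. ] [array([317.5, 260. ]), array([4., 3.]), np.float64(90.0)] z=.021 [[0.444  0.0845 0.021 ]] z=.005 [[0.4447 0.084  0.005 ]]
   axis [-0.99993144  0.01170976] yaw 3.1298826259701364 len 0.008750927372106528 0.0066109226163304224
[[224, 138], [420, 145], [421, 276], [216, 270]] [[0.721, 0.294, 0.005], [0.705, -0.152, 0.005], [0.409, -0.143, 0.005], [0.424, 0.305, 0.005]]
```

View pics/crop0.png

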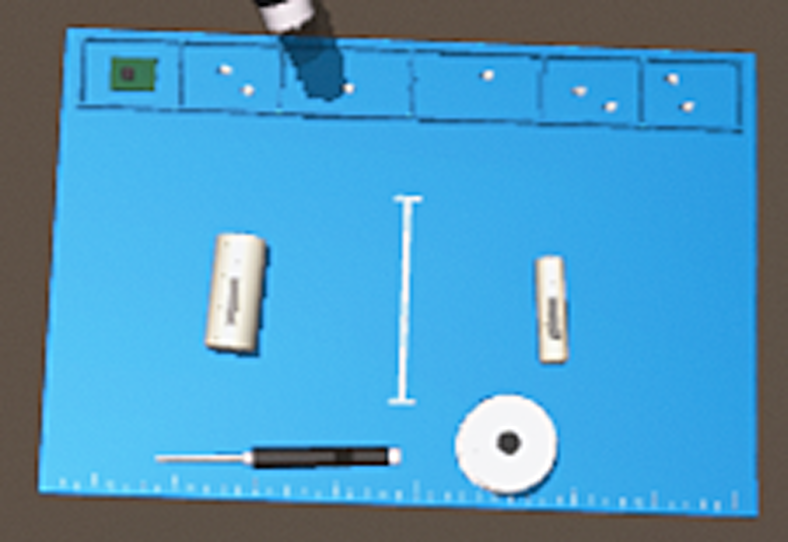

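The crop confirms it: the wider cell on the left (about 72 × 31 mm as measured, +y side) is the thick cell, with its centre near (0.547, 0.184). The line's middle is (0.544, 0.077) with yaw −0.037, and the cell's yaw is −0.107. I'll set the jaws along the cell's axis with two tips on its top and roll it towards −y. First I transit at height.

Call:
servo_tool(
  targets="0.3 -1 -1 0 0 0 -0.379;0.3 -1 -1 0 0 0 -0.379;0.3 -1 -1 0 0 0 -0.379;0.3 -1 -1 0 0 0 -0.379;0.3 -1 -1 0 0 0 -0.379;0.3 -1 -1 0 0 0 -0.379;0.3 -1 -1 0 0 0 -0.379;0.3 -1 -1 0 0 0 -0.379;0.3 -1 -1 0 0 0 -0.379;0.3 -1 -1 0 0 0 -0.379;0.3 -1 -1 0 0 0 -0.379;0.3 -1 -1 0 0 0 -0.379",
)

```text
time: 1.15
tool_pos: [0.3218, -0.221, 0.2053]
ee_rot: [3.141, 0.0, -0.107]
wrist_force: [0.5, -0.1, -0.1]
width: 0.0281
```

Call:
servo_tool(
  targets="0.3 0.36 -0.87 0 0 0 0;0.3 0.36 -0.87 0 0 0 0;0.3 0.36 -0.87 0 0 0 0;0.3 0.36 -0.87 0 0 0 0;0.3 0.36 -0.87 0 0 0 0;0.3 0.36 -0.87 0 0 0 0;0.3 0.36 -0.87 0 0 0 0",
)

```text
time: 1.73
tool_pos: [0.4358, -0.0115, 0.2049]
ee_rot: [-3.14, 0.001, -0.104]
wrist_force: [-0.6, -1.5, -0.1]
width: 0.0283
```

Call:
servo_tool(
  targets="0.3 0.36 -0.87 0.3 0 0 0;0.3 0.36 -0.87 0.3 0 0 0;0.3 0.36 -0.87 0.3 0 0 0;0.3 0.36 -0.87 0.3 0 0 0;0.3 0.36 -0.87 0.3 0 0 0;0.3 0.36 -0.87 0.3 0 0 0;0.3 0.36 -0.87 0.3 0 0 0;0.3 0.36 -0.87 0.3 0 0 0",
)

```text
time: 2.4
tool_pos: [0.5468, 0.1915, 0.1279]
ee_rot: [3.139, 0.004, -0.107]
wrist_force: [-0.6, 0.4, 0.3]
width: 0.0281
```

Run:
```python
from h import *
o=get_obs();print(o["tool_pos"],o["ee_rot"],o["wrist_force"])
s=vision.snapshot("wrist");cv2.imwrite("pics/w1.png",s["image"][:,:,::-1]);print(np.round(s["mtx"],1).tolist(),np.round(s["T_tool_cam"],4).tolist())
s=vision.snapshot("scene");c=cv2.resize(s["image"][100:320,180:500],None,fx=2.4,fy=2.4);cv2.imwrite("pics/s1.png",c[:,:,::-1])
```

```text
[0.54678965 0.1914627  0.12787488] [ 3.13904952  0.0044532  -0.10702297] [-0.61634937  0.44415868  0.29324897]
[[317.0, 0.0, 322.6], [0.0, 317.0, 200.4], [0.0, 0.0, 1.0]] [[1.0, 0.0004, 0.0002, -0.0011], [-0.0004, 0.9625, 0.2714, -0.0779], [-0.0, -0.2714, 0.9625, -0.1796], [0.0, 0.0, 0.0, 1.0]]
```

View pics/w1.png

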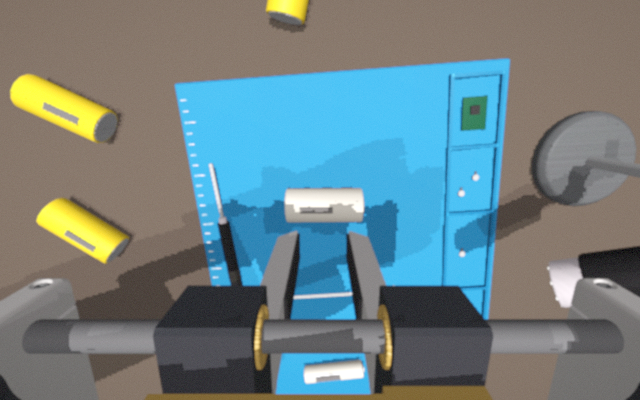

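View pics/s1.png

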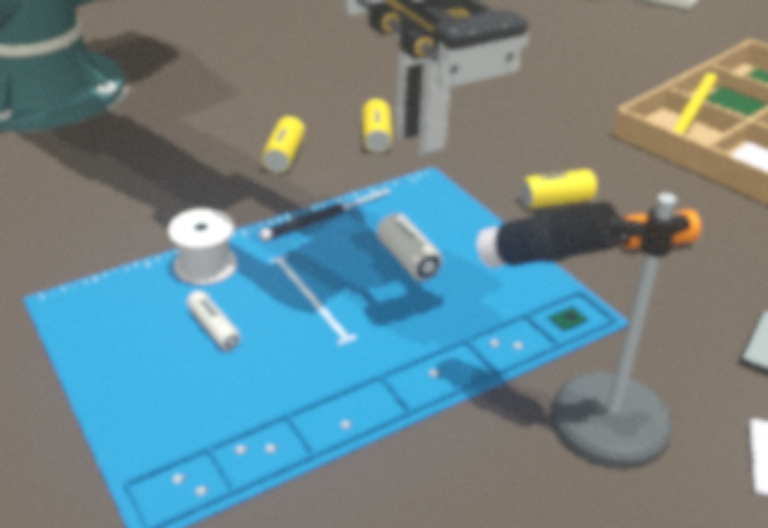

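```bash
cat >> h.py <<'E'
def Rt(o):
    r,p,y=o["ee_rot"];from scipy.spatial.transform import Rotation as R
    T=np.eye(4);T[:3,:3]=R.from_euler("xyz",[r,p,y]).as_matrix();T[:3,3]=o["tool_pos"];return T
MK=np.array([.5443,.0769]);LY=-.037
def wsnap():
    o=get_obs();s=vision.snapshot("wrist");s["world_from_camera"]=Rt(o)@np.array(s["T_tool_cam"]);return o,s
def cell(s,z=.021):
    """white blob(s) on mat"""
    hsv=cv2.cvtColor(s["image"],cv2.COLOR_RGB2HSV)
    return ((hsv[...,1]<90)&(hsv[...,2]>120)).astype(np.uint8)
E
python3 - <<'E'
from h import *
o,s=wsnap();m=cell(s);m[:170]=0;m[232:]=0;m[:,:265]=0;m[:,385:]=0
n,l,st,ce=cv2.connectedComponentsWithStats(m);i=1+st[1:,4].argmax()
print(st[i],ray(s,ce[i],.021)); b=st[i];print(ray(s,[[b[0],ce[i][1]],[b[0]+b[2],ce[i][1]]],.025))
print("line ends wrist",ray(s,[[300,297],[350,295]],.005))
print("lens wrist",ray(s,[[565,285]],.125), "base wrist",ray(s,[[587,158]],.01))
t=vision.snapshot("top");print("lens top",ray(t,[[287,133]],.125),"base",ray(t,[[265,108]],.01))
E
```

```text
[ 283  186   81   35 2674] [[0.54550269 0.18413982 0.021     ]]
[[0.5086067  0.18933104 0.025     ]
 [0.58403285 0.18112228 0.025     ]]
line ends wrist [[0.50864712 0.07570111 0.005     ]
 [0.56326181 0.07226309 0.005     ]]
lens wrist [[0.70070245 0.14149281 0.125     ]] base wrist [[0.79886683 0.19807401 0.01      ]]
lens top [[0.69675918 0.14817339 0.125     ]] base [[0.79043648 0.20148215 0.01      ]]
```

Call:
servo_tool(
  targets="0.3 0 0.006 0.1 0 0 0;0.3 0 0.006 0.2 0 0 0;0.3 0 0.006 0.28 0 0 0;0.3 0 0.006 0.32 0 0 0;0.3 0 0.006 0.34 0 0 0;0.3 0 0.006 0.345 0 0 0;0.3 0 0.006 0.345 0 0 0",
)

```text
time: 3.18
tool_pos: [0.5475, 0.1904, 0.0455]
ee_rot: [-3.141, -0.002, -0.107]
wrist_force: [0.5, 0.5, 0.1]
width: 0.0282
```

Call:
servo_tool(
  targets="0.3 0 0 0.004 0 0 0;0.3 0 0 0.004 0 0 0",
)

```text
time: 3.35
tool_pos: [0.5478, 0.1909, 0.0447]
ee_rot: [-3.141, -0.003, -0.106]
wrist_force: [0.2, -0.7, -0.2]
width: 0.0284
```

Call:
servo_tool(
  targets="0.3 0 0 0.004 0 0 0;0.3 0 0 0.004 0 0 0",
)

```text
time: 3.52
tool_pos: [0.5471, 0.1909, 0.0427]
ee_rot: [-3.141, -0.001, -0.106]
wrist_force: [0.2, -1.0, -0.4]
width: 0.0285
```

Call:
servo_tool(
  targets="0.3 0 0 0.002 0 0 0;0.3 0 0 0.002 0 0 0",
)

```text
time: 3.68
tool_pos: [0.5468, 0.1908, 0.0417]
ee_rot: [3.141, -0.0, -0.106]
wrist_force: [0.2, 0.6, -0.1]
width: 0.028
```

Call:
servo_tool(
  targets="0.3 0 0 0.008 0 0 0;0.3 0 0 0.008 0 0 0;0.3 0 0 0.008 0 0 0",
)

```text
time: 3.93
tool_pos: [0.5466, 0.1907, 0.0394]
ee_rot: [3.141, 0.001, -0.106]
wrist_force: [0.4, 0.3, 0.4]
width: 0.0281
```

Call:
servo_tool(
  targets="0.3 0 0 0.003 0 0 0;0.3 0 0 0.003 0 0 0",
)

```text
time: 4.1
tool_pos: [0.5467, 0.1906, 0.0387]
ee_rot: [3.141, 0.0, -0.106]
wrist_force: [0.3, -0.3, 0.0]
width: 0.0283
```

Call:
servo_tool(
  targets="0.3 0 0 0.003 0 0 0;0.3 0 0 0.003 0 0 0",
)

```text
time: 4.27
tool_pos: [0.5467, 0.1907, 0.0381]
ee_rot: [3.141, 0.0, -0.106]
wrist_force: [0.0, -0.1, -0.2]
width: 0.0282
```

Call:
servo_tool(
  targets="0.3 0 0 0.003 0 0 0;0.3 0 0 0.003 0 0 0",
)

```text
time: 4.43
tool_pos: [0.5468, 0.1907, 0.0373]
ee_rot: [3.141, 0.0, -0.106]
wrist_force: [-0.3, 0.2, 0.4]
width: 0.0284
```

Call:
servo_tool(
  targets="0.3 0 0 0.003 0 0 0;0.3 0 0 0.003 0 0 0",
)

```text
time: 4.6
tool_pos: [0.5469, 0.1908, 0.0372]
ee_rot: [-3.141, -0.0, -0.106]
wrist_force: [-0.8, -0.1, 1.9]
width: 0.028
```

Call:
servo_tool(
  targets="0.3 0 0.006 0.002 0 0 0;0.3 0 0.018 0.002 0 0 0;0.3 0 0.032 0.002 0 0 0;0.3 0 0.046 0.002 0 0 0;0.3 0 0.06 0.002 0 0 0;0.3 0 0.074 0.002 0 0 0;0.3 0 0.086 0.002 0 0 0;0.3 0 0.094 0.002 0 0 0;0.3 0 0.094 0.002 0 0 0",
)

```text
time: 5.35
tool_pos: [0.5446, 0.1669, 0.0371]
ee_rot: [-3.141, -0.001, -0.107]
wrist_force: [-2.4, 0.2, 5.9]
width: 0.0284
```

Run:
```python
from h import *
o,s=wsnap();print(o["tool_pos"],o["wrist_force"]);cv2.imwrite("pics/w2.png",s["image"][:,:,::-1])
```

```text
[0.54455896 0.16687097 0.03708106] [-2.36468147  0.20285062  5.89194728]
```

View pics/w2.png

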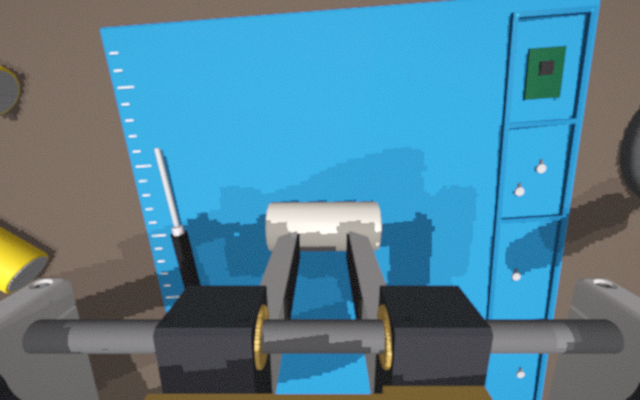

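The cell, at about (323,226), rolled: its printed label has gone from the top. The fingertips rest on its near half. Now to measure how far it went.

```bash
cat >> h.py <<'E'
def tang(s,uvs):
    """cyl axis position: rows of upper and lower silhouette at a column -> centre by bisecting rays in the plane z=.021"""
    T=np.array(s["world_from_camera"]);K=s["mtx"];c=T[:3,3]
    d=[]
    for uv in uvs:
        v=T[:3,:3]@np.array([(uv[0]-K[0][2])/K[0][0],(uv[1]-K[1][2])/K[1][1],1]);d.append(v/np.linalg.norm(v))
    b=d[0]+d[1];return c+b*((.021-c[2])/b[2])
def wcell(s,c0=None,r0=150,r1=330):
    m=cell(s);out=[]
    for c in (c0 or (275,300,330,350,372)):
        r=np.where(m[r0:r1,c])[0]+r0
        if len(r): out.append((c,r.min(),r.max(),tang(s,[(c,r.min()),(c,r.max()+1)]).round(4)[:2]))
    return out
E
python3 - <<'E'
from h import *
o,s=wsnap();print(*wcell(s),sep="\n")
t=vision.snapshot("top");im=cv2.resize(t["image"][130:285,205:430],None,fx=3.5,fy=3.5,interpolation=cv2.INTER_CUBIC);cv2.imwrite("pics/t2.png",im[:,:,::-1])
E
```

```text
(275, np.int64(203), np.int64(317), array([0.5096, 0.1524]))
(300, np.int64(202), np.int64(245), array([0.5295, 0.1754]))
(330, np.int64(202), np.int64(245), array([0.5491, 0.1733]))
(350, np.int64(201), np.int64(234), array([0.5624, 0.176 ]))
(372, np.int64(202), np.int64(317), array([0.5749, 0.1458]))
```

View pics/t2.png

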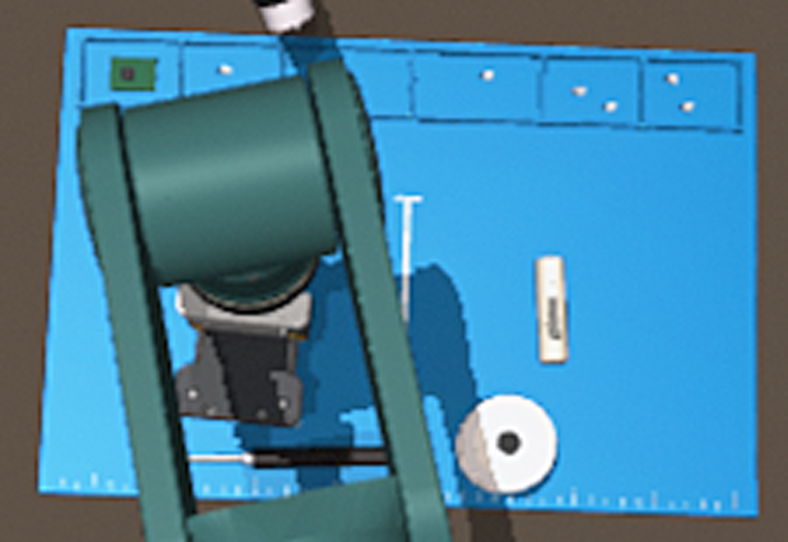

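The centre is now near y = 0.173, so it moved about 11 mm for a 24 mm tip stroke: true rolling. I'll go on with lift, return and roll cycles.

Call:
servo_tool(
  targets="0.3 0 0 -0.02 0 0 0;0.3 0 -0.052 -0.02 0 0 0;0.3 0 -0.052 -0.008 0 0 0;0.3 0 -0.052 0 0 0 0;0.3 0 -0.044 0 0 0 0;0.3 0 -0.028 0 0 0 0;0.3 0 -0.012 0 0 0 0;0.3 0 0.004 0 0 0 0;0.3 0 0.02 0 0 0 0;0.3 0 0.036 0 0 0 0;0.3 0 0.048 0 0 0 0;0.3 0 0.052 0 0 0 0",
)

```text
time: 6.5
tool_pos: [0.5435, 0.1544, 0.0371]
ee_rot: [-3.141, -0.001, -0.106]
wrist_force: [-0.3, -0.2, 5.4]
width: 0.0281
```

Run:
```python
from h import *
o,s=wsnap();print(o["tool_pos"],o["wrist_force"],*wcell(s,(300,315,330,345)),sep="\n");cv2.imwrite("pics/w3.png",s["image"][:,:,::-1])
```

```text
[0.54351488 0.15436625 0.03707202]
[-0.2521252  -0.19425774  5.36040213]
(300, np.int64(204), np.int64(250), array([0.5282, 0.1604]))
(315, np.int64(206), np.int64(318), array([0.5353, 0.1355]))
(330, np.int64(206), np.int64(319), array([0.5453, 0.1341]))
(345, np.int64(203), np.int64(319), array([0.5555, 0.1341]))
```

View pics/w3.png

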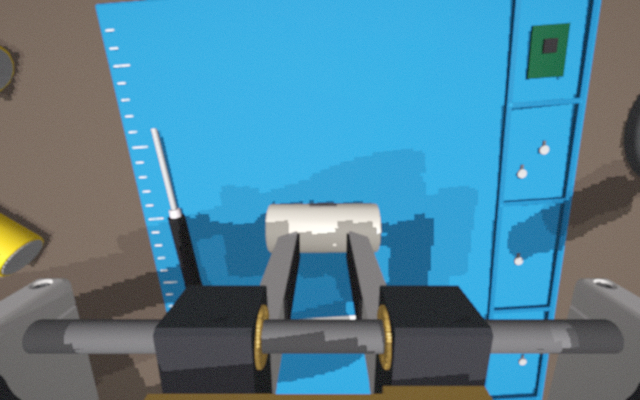

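The cell, now at (323,228), stays square under the tips with its centre at about y = 0.160. Continuing.

Call:
servo_tool(
  targets="0.3 0 0 -0.02 0 0 0;0.3 0 -0.052 -0.02 0 0 0;0.3 0 -0.052 -0.008 0 0 0;0.3 0 -0.052 0 0 0 0;0.3 0 -0.044 0 0 0 0;0.3 0 -0.028 0 0 0 0;0.3 0 -0.012 0 0 0 0;0.3 0 0.004 0 0 0 0;0.3 0 0.02 0 0 0 0;0.3 0 0.036 0 0 0 0;0.3 0 0.048 0 0 0 0;0.3 0 0.052 0 0 0 0",
)

```text
time: 7.55
tool_pos: [0.5419, 0.1416, 0.0371]
ee_rot: [-3.141, -0.001, -0.106]
wrist_force: [-1.8, -0.4, 5.3]
width: 0.0283
```

Call:
servo_tool(
  targets="0.3 0 0 -0.02 0 0 0;0.3 0 -0.052 -0.02 0 0 0;0.3 0 -0.052 -0.008 0 0 0;0.3 0 -0.052 0 0 0 0;0.3 0 -0.044 0 0 0 0;0.3 0 -0.028 0 0 0 0;0.3 0 -0.012 0 0 0 0;0.3 0 0.004 0 0 0 0;0.3 0 0.02 0 0 0 0;0.3 0 0.036 0 0 0 0;0.3 0 0.048 0 0 0 0;0.3 0 0.052 0 0 0 0",
)

```text
time: 8.55
tool_pos: [0.5405, 0.1287, 0.0371]
ee_rot: [-3.141, -0.001, -0.106]
wrist_force: [-1.0, 0.4, 6.1]
width: 0.0281
```

Run:
```python
from h import *
o,s=wsnap();print(o["tool_pos"],o["wrist_force"],*wcell(s,(300,315,330,345),r1=270),sep="\n");cv2.imwrite("pics/w4.png",s["image"][:,:,::-1])
```

```text
[0.54047197 0.12869883 0.0370619 ]
[-1.0298579   0.35375315  6.13287485]
(300, np.int64(206), np.int64(253), array([0.5249, 0.133 ]))
(315, np.int64(206), np.int64(255), array([0.5346, 0.1313]))
(330, np.int64(206), np.int64(255), array([0.5445, 0.1302]))
(345, np.int64(206), np.int64(253), array([0.5544, 0.1299]))
```

View pics/w4.png

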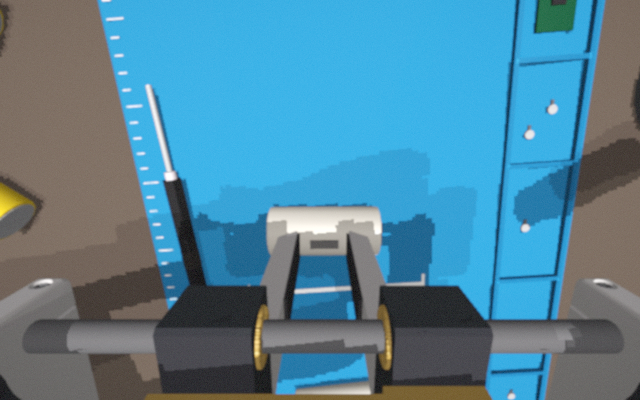

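The cell is at (323,230), centre y about 0.131, with a label coming into view. The line shows ahead at rows 283–291. I'll do two more cycles, turning slightly (−0.02·π) in the first to square it to the line.

Call:
servo_tool(
  targets="0.3 0 0 -0.02 0 0 0;0.3 0 -0.052 -0.02 0 0 0;0.3 0 -0.052 -0.008 0 0 0;0.3 0 -0.052 0 0 0 0;0.3 0 -0.044 0 0 0 -0.002;0.3 0 -0.028 0 0 0 -0.005;0.3 0 -0.012 0 0 0 -0.008;0.3 0 0.004 0 0 0 -0.011;0.3 0 0.02 0 0 0 -0.014;0.3 0 0.036 0 0 0 -0.017;0.3 0 0.048 0 0 0 -0.02;0.3 0 0.052 0 0 0 -0.02",
)

```text
time: 9.6
tool_pos: [0.5391, 0.1157, 0.0371]
ee_rot: [-3.141, -0.001, -0.043]
wrist_force: [-0.5, 0.4, 6.1]
width: 0.0277
```

Call:
servo_tool(
  targets="0.3 0 0 -0.02 0 0 0;0.3 0 -0.052 -0.02 0 0 0;0.3 0 -0.052 -0.008 0 0 0;0.3 0 -0.052 0 0 0 0;0.3 0 -0.044 0 0 0 0;0.3 0 -0.028 0 0 0 0;0.3 0 -0.012 0 0 0 0;0.3 0 0.004 0 0 0 0;0.3 0 0.02 0 0 0 0;0.3 0 0.036 0 0 0 0;0.3 0 0.048 0 0 0 0;0.3 0 0.052 0 0 0 0",
)

```text
time: 10.6
tool_pos: [0.5369, 0.103, 0.037]
ee_rot: [-3.141, 0.003, -0.043]
wrist_force: [-5.7, 1.2, 9.9]
width: 0.0286
```

Run:
```python
from h import *
o,s=wsnap();print(o["tool_pos"],o["wrist_force"],*wcell(s,(300,315,330,345),r1=265),sep="\n");cv2.imwrite("pics/w5.png",s["image"][:,:,::-1])
```

```text
[0.53693365 0.10297188 0.03697854]
[-5.66376833  1.15186896  9.85543327]
(300, np.int64(208), np.int64(260), array([0.5208, 0.1032]))
(315, np.int64(209), np.int64(260), array([0.5307, 0.1025]))
(330, np.int64(209), np.int64(260), array([0.5406, 0.1021]))
(345, np.int64(210), np.int64(260), array([0.5505, 0.1013]))
```

View pics/w5.png

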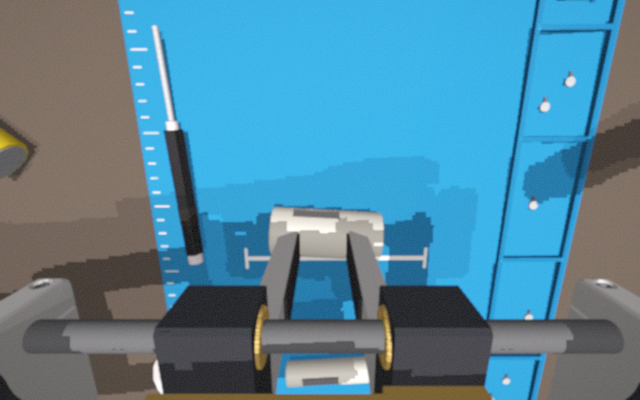

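The cell is at (326,233), just short of the line, which runs (247,257)–(425,258). It is tilted about 0.04 rad to the line. I'll measure the remaining distance from the far-side tangent alone, since the line merges with the cell's near edge.

```bash
cat >> h.py <<'E'
def far(s,c,r):
    # centre y at z=.021 so that the ray (in the plane across) passes 16 mm from it, on the +y side
    T=np.array(s["world_from_camera"]);a=ray(s,[[c,r]],.021)[0];C=T[:3,3];d=a-C
    sl=np.hypot(d[1],d[2])/abs(d[2]);return a[0],a[1]-.016*sl
def tick(s,uv): return ray(s,uv,.005)[:,:2].round(4)
E
python3 - <<'E'
from h import *
o,s=wsnap();m=cell(s)
for c in (285,300,330,350,370):
    r=150+np.where(m[150:265,c])[0].min();print(c,r,np.round(far(s,c,r),4))
t=tick(s,[[247,258],[425,258.5]]);print(t,t.mean(0),np.linalg.norm(t[1]-t[0]))
E
```

```text
285 207 [0.5123 0.1057]
300 208 [0.5219 0.1046]
330 210 [0.5412 0.1024]
350 210 [0.5541 0.1018]
370 212 [0.567  0.0999]
[[0.4793 0.0799]
 [0.6093 0.0741]] [0.5443 0.077 ] 0.13012932029331434
```

The line checks out: 130.1 mm long, middle at (0.5443, 0.0770), matching the first measurement. The cell's centre is about 25 mm short and the yaw error is about 0.06 rad, within the limit. Next is a stroke of about half that.

Call:
servo_tool(
  targets="0.3 0 0 -0.02 0 0 0;0.3 0 -0.024 -0.02 0 0 0;0.3 0 -0.024 -0.008 0 0 0;0.3 0 -0.024 0 0 0 0;0.3 0 -0.016 0 0 0 0;0.3 0 -0.004 0 0 0 0;0.3 0 0.012 0 0 0 0;0.3 0 0.028 0 0 0 0;0.3 0 0.044 0 0 0 0;0.3 0 0.056 0 0 0 0;0.3 0 0.064 0 0 0 0;0.3 0 0.064 0 0 0 0",
)

```text
time: 11.7
tool_pos: [0.5368, 0.0867, 0.037]
ee_rot: [3.142, 0.002, -0.043]
wrist_force: [-4.2, 1.0, 7.3]
width: 0.0279
```

Call:
servo_tool(
  targets="0.3 0 0 -0.02 0 0 0;0.3 0 -0.052 -0.02 0 0 0;0.3 0 -0.052 -0.02 0 0 0;0.3 0 -0.052 -0.02 0 0 0;0.3 0 -0.052 -0.02 0 0 0",
)

```text
time: 12.12
tool_pos: [0.5377, 0.1, 0.0405]
ee_rot: [3.141, 0.001, -0.043]
wrist_force: [0.9, -1.0, -0.1]
width: 0.0281
```

Run:
```python
from h import *
o,s=wsnap();m=cell(s);print(o["tool_pos"],o["wrist_force"])
cv2.imwrite("pics/w6.png",s["image"][:,:,::-1])
for c in (285,300,330,350,370):
    q=np.where(m[150:265,c])[0];r=150+q.min();print(c,r,150+q.max(),np.round(far(s,c,r),4))
```

```text
[0.53773836 0.10000303 0.04046996] [ 0.93318955 -0.99310022 -0.05883362]
285 217 264 [0.5121 0.0947]
300 218 264 [0.522  0.0935]
330 220 264 [0.5418 0.0912]
350 221 235 [0.5551 0.0899]
370 222 264 [0.5684 0.0886]
```

View pics/w6.png

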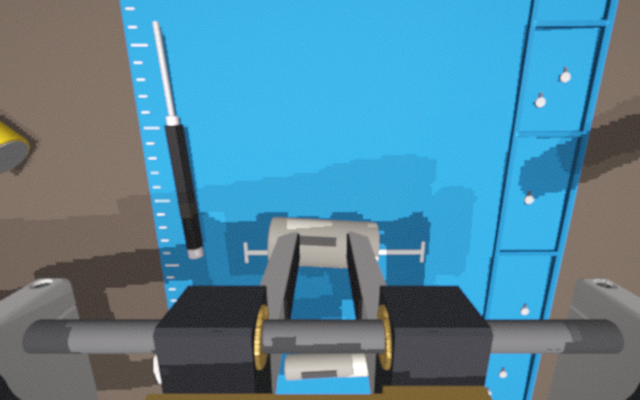

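The centre is now at (0.539, 0.0915), 14 mm from the line. A 20 mm tip stroke should move it 10 mm; then I'll re-measure.

Call:
servo_tool(
  targets="0.3 0 0.008 0 0 0 0;0.3 0 0.008 0.012 0 0 0;0.3 0 0.008 0.02 0 0 0;0.3 0 0.016 0.02 0 0 0;0.3 0 0.028 0.02 0 0 0;0.3 0 0.042 0.02 0 0 0;0.3 0 0.056 0.02 0 0 0;0.3 0 0.07 0.02 0 0 0;0.3 0 0.08 0.02 0 0 0;0.3 0 0.088 0.02 0 0 0;0.3 0 0.088 0.02 0 0 0;0.3 0 0.088 0.02 0 0 0",
)

```text
time: 13.17
tool_pos: [0.5365, 0.0775, 0.0371]
ee_rot: [-3.141, 0.001, -0.044]
wrist_force: [-3.5, 0.2, 6.4]
width: 0.0282
```

Call:
servo_tool(
  targets="0.3 0 0 -0.02 0 0 0;0.3 0 -0.04 -0.02 0 0 0;0.3 0 -0.04 -0.02 0 0 0;0.3 0 -0.04 -0.02 0 0 0;0.3 0 -0.04 -0.02 0 0 0",
)

```text
time: 13.58
tool_pos: [0.5374, 0.0878, 0.0408]
ee_rot: [3.141, 0.001, -0.043]
wrist_force: [-0.5, -0.0, 0.3]
width: 0.0282
```

Run:
```python
from h import *
o,s=wsnap();m=cell(s);print(o["tool_pos"],o["wrist_force"])
cv2.imwrite("pics/w7.png",s["image"][:,:,::-1])
for c in (285,300,330,350,370):
    q=np.where(m[150:285,c])[0];r=150+q.min();print(c,r,150+q.max(),np.round(far(s,c,r),4))
```

```text
[0.53739364 0.0878483  0.04080613] [-0.52939292 -0.01927013  0.33887394]
285 215 284 [0.5118 0.0838]
300 215 263 [0.5218 0.0834]
330 217 264 [0.5416 0.0811]
350 218 236 [0.5548 0.0798]
370 219 284 [0.5681 0.0785]
```

View pics/w7.png

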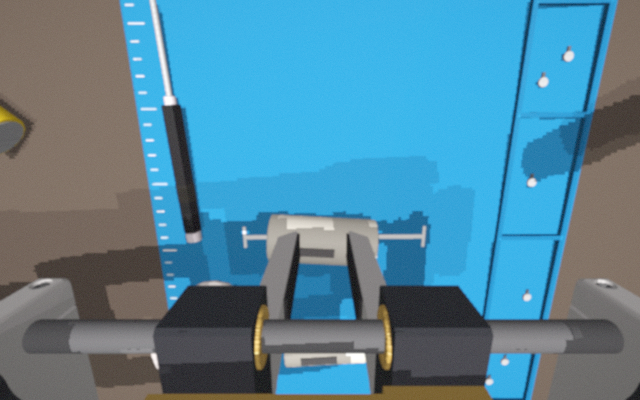

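The centre is at (0.539, 0.0813), 4 mm short. One last 7 mm tip stroke, then a straight lift.

Call:
servo_tool(
  targets="0.3 0 0.008 0.01 0 0 0;0.3 0 0.008 0.02 0 0 0;0.3 0 0.008 0.02 0 0 0;0.3 0 0.014 0.02 0 0 0;0.3 0 0.02 0.02 0 0 0;0.3 0 0.026 0.02 0 0 0;0.3 0 0.032 0.02 0 0 0;0.3 0 0.036 0.02 0 0 0;0.3 0 0.036 0.02 0 0 0;0.3 0 0.036 0.02 0 0 0",
)

```text
time: 14.47
tool_pos: [0.5371, 0.0785, 0.0371]
ee_rot: [-3.142, 0.0, -0.044]
wrist_force: [-2.8, 0.6, 5.2]
width: 0.0282
```

Call:
servo_tool(
  targets="0.3 0 0 -0.02 0 0 0;0.3 0 0 -0.1 0 0 0;0.3 0 0 -0.24 0 0 0;0.3 0 -0.2 -0.36 0 0 0;0.3 0 -0.36 -0.4 0 0 0;0.3 0 -0.36 -0.4 0 0 0;0.3 0 -0.36 -0.4 0 0 0",
)

```text
time: 15.05
tool_pos: [0.5422, 0.1718, 0.1385]
ee_rot: [-3.139, -0.004, -0.04]
wrist_force: [0.1, -0.4, 0.3]
width: 0.0282
```

Run:
```python
from h import *
o,s=wsnap();print(o["tool_pos"],o["wrist_force"])
cv2.imwrite("pics/w8.png",s["image"][:,:,::-1])
t=vision.snapshot("top")
cv2.imwrite("pics/t8.png",cv2.resize(t["image"][130:285,205:430],None,fx=3.5,fy=3.5)[:,:,::-1])
```

```text
[0.54216587 0.17184921 0.13849726] [ 0.11553883 -0.41044569  0.31627647]
```

View pics/w8.png

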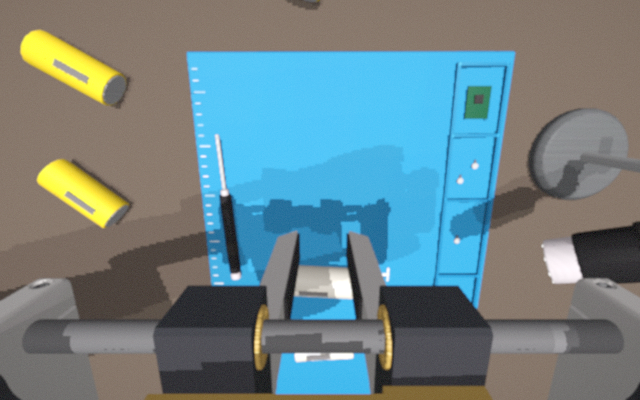

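View pics/t8.png

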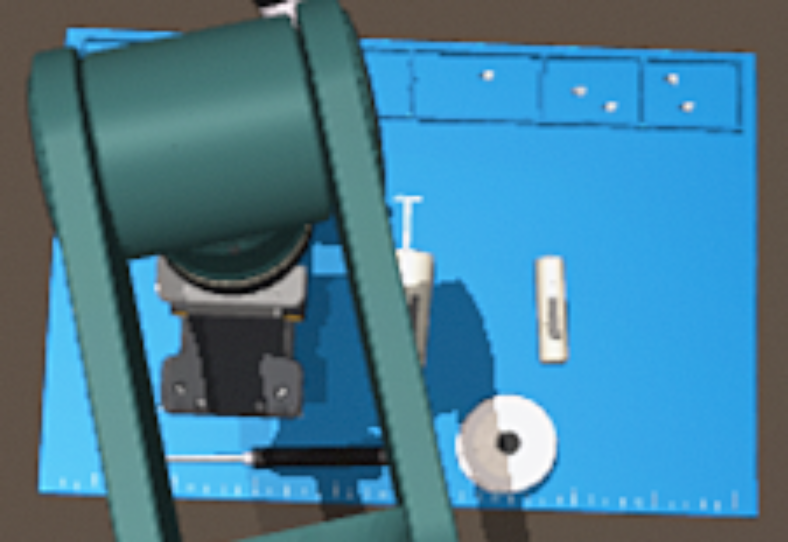

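The arm still hides part of the cell in the top view (415,300). I'll back off up and to the left, away from the camera, for a clear check.

Call:
servo_tool(
  targets="0.3 -0.1 0 -0.2 0 0 0;0.3 -0.3 -0.1 -0.3 0 0 0;0.3 -0.4 -0.3 -0.4 0 0 0;0.3 -0.5 -0.5 -0.4 0 0 0;0.3 -0.5 -0.7 -0.4 0 0 0;0.3 -0.5 -0.7 -0.4 0 0 0;0.3 -0.5 -0.7 -0.4 0 0 0;0.3 -0.5 -0.7 -0.4 0 0 0",
)

```text
time: 15.82
tool_pos: [0.4227, 0.3509, 0.2353]
ee_rot: [3.142, 0.001, -0.04]
wrist_force: [0.6, -0.3, -0.1]
width: 0.0285
```

Run:
```python
from h import *
print(get_obs()["tool_pos"],get_obs()["time"])
s=vision.snapshot("top");im=s["image"];hsv=cv2.cvtColor(im,cv2.COLOR_RGB2HSV)
cv2.imwrite("pics/t9.png",cv2.resize(im[130:285,205:430],None,fx=3.5,fy=3.5,interpolation=cv2.INTER_CUBIC)[:,:,::-1])
m=((hsv[...,1]<110)&(hsv[...,2]>110)).astype(np.uint8);m[:165]=0;m[272:]=0;m[:,:300]=0;m[:,418:]=0
n,l,st,ce=cv2.connectedComponentsWithStats(m)
for i in range(1,n):
    if st[i,4]>40: print(st[i],ce[i].round(2))
# thick cell: rows excluding line
k=m.copy();k[:,:300]=0;k[:,345:]=0
k=cv2.morphologyEx(k,cv2.MORPH_OPEN,np.ones((7,7),np.uint8))
n,l,st,ce=cv2.connectedComponentsWithStats(k);i=1+st[1:,4].argmax()
p=np.argwhere(l==i)[:,::-1];w=ray(s,p,.021)[:,:2];c=w.mean(0);v=np.linalg.svd(w-c,full_matrices=False)[2][0];v*=np.sign(v[0]);y=np.arctan2(v[1],v[0])
d=c-[.5443,.077];R=np.array([[np.cos(LY),np.sin(LY)],[-np.sin(LY),np.cos(LY)]])
print("px",p.mean(0),"world",c,"yaw",y,"mark frame",R@d,"len",np.ptp((w-c)@v))
```

```text
[0.42274025 0.35087364 0.23525402] 15.8167
[312 186  17  49 516] [320.16 215.05]
[358 203  10  31 255] [362.13 217.97]
[335 243  29  28 627] [349.14 256.61]
px [319.35523114 216.62773723] world [0.53850591 0.07944315] yaw -0.1575052506274883 mark frame [-0.0058805   0.00222714] len 0.07357662330889159
```

View pics/t9.png

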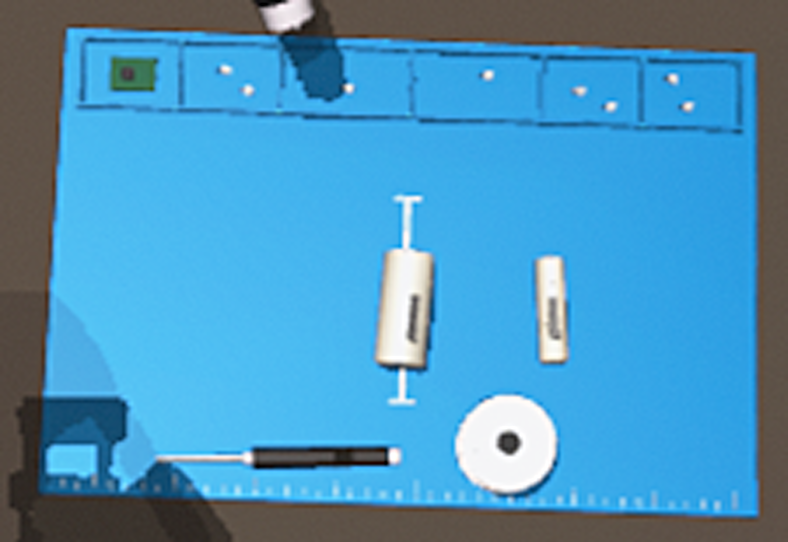

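Run:
```python
from h import *
s=vision.snapshot("top");hsv=cv2.cvtColor(s["image"],cv2.COLOR_RGB2HSV).astype(float)
sat=hsv[...,1]
def edges(r,a,b):
    x=np.arange(a,b);v=sat[r,a:b];thr=130
    i=np.where(v<thr)[0];lo,hi=i[0],i[-1]
    return a+lo-1+(v[lo-1]-thr)/(v[lo-1]-v[lo]), a+hi+(thr-v[hi])/(v[hi+1]-v[hi])
L=[];C=[]
for r in range(188,243):
    e=edges(r,300,345);(C if e[1]-e[0]>8 else L).append((sum(e)/2,r,e[1]-e[0]))
L=np.array([x for x in L if 189<x[1]<199 or 238<x[1]<243]);C=np.array([x for x in C if 204<x[1]<231])
print(len(L),len(C),C[:,2].round(1).tolist())
wl=ray(s,L[:,:2],.005);wc=ray(s,C[:,:2],.021)
pl=np.polyfit(wl[:,0],wl[:,1],1);pc=np.polyfit(wc[:,0],wc[:,1],1);print("slopes",pl,pc)
x=.5385;print("line y",np.polyval(pl,x),"cell y",np.polyval(pc,x))
```

```text
13 26 [14.9, 15.0, 15.1, 15.2, 15.1, 15.3, 15.3, 15.2, 15.1, 15.1, 15.0, 15.0, 15.1, 15.1, 15.1, 15.0, 15.1, 15.3, 15.3, 15.1, 15.1, 15.0, 15.0, 15.1, 15.1, 15.2]
slopes [-0.03688749  0.09700509] [-0.10277214  0.132903  ]
line y 0.0771411769965829 cell y 0.07756020210407305
```

The sub-pixel edge fit gives an across offset of 0.4 mm, about −6 mm along the line, and a yaw error of 0.066 rad. The slim cell and the reel have not moved, and the driver looks unmoved. Handing in.

Run:
```python
from bench import robot
print(robot.close_job())
```

```text
the job is handed in; nothing more can be done
None
```

I rolled the thick cell about 107 mm onto the white line and handed the job in at about 16 s on the clock. I pressed both fingertips lightly on its top (about 5–10 N) and used eight strokes, lifting and going back between them. No verdict was reported.

**Final position:** the last checks in the top view, with the arm clear of the cell, put it well inside the limits:

| Check | Measured | Limit |
|---|---|---|
| Across the line | 0.4 mm (edge fit) | 6 mm |
| Along the line from its middle | about −6 mm | 30 mm |
| Angle to the line | about 0.066 rad | 0.15 rad |

**Other objects:** the slim cell and the reel are at the same pixels as at the start. I checked the driver only by eye, and it looks unmoved. Contact with the camera was not measured; I kept the gripper an estimated 60 mm from its lens.

**What failed or disagreed:**
- **Squaring to the line:** I turned the tool slightly during one stroke to square the cell up, but it did not follow, so it kept its starting skew.
- **Coarser measurement:** a rougher blob measurement gave 2.2 mm across and 0.12 rad. Both are still within limits, and I trusted the edge fit more.
- **Turning:** I did not measure how far the cell turned. I judged that it rolled from its label moving and from its travel, which was about half the tip's on a typical stroke.

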